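# Fill the nut jar through its covered funnel

## Robot

A 6-joint arm with a two-finger parallel gripper is mounted at the origin on a cart in front of the work surface, level with it; the furniture and walls round the work are solid. World frame = base frame: x ahead of the robot, y to its left, z up, the work surface at z = 0. Lengths are in mm, angles in rad, forces in N, time in s.
With the tool pointing down it reaches from about 275 to 975 mm from the base axis. Payload 8.4 kg.
Tool frame: the origin (TCP) lies at the very end of the fingers, on their centre line; the grasp point (between the pads) lies 19 mm behind it; z points along the fingers, y is the line along which they close (so a half turn about z gives the same grasp; the last joint's range is limited). The gripper opens to 92 mm and grips with 3 to 60 N. Pads are 20 mm wide; open, the fingers measure 128 mm over their backs; the gripper's body (75 mm by 189 mm) begins 69 mm behind the grasp point.
Start: joints at [-1.304, 0.353, 1.633, -0, 1.155, -0.002], TCP at [165.983, -602.559, 214.583] pointing down, gripper open.
Joint ranges: [-2.63, 2.63], [-0.92, 2.1], [0.06, 2.66], [-1.3, 4.44], [0, 2.69], [-3.02, 3.02]. Speed limits (rad/s): [2.22, 2.22, 2.79, 3.14, 3.14, 3.14].

## Interface

Orientations are given as a unit quaternion [w, x, y, z].
In Python, from rig import status, camera, manip, finder gives the robot as it stands.
- The arm moves only by the shell command python3 -m jog 'ROWS'. ROWS is JSON, a list of rows, each an object with "dp": the shift along the world's x, y, z as a fraction of full scale, a list of three; "angular": the turn, a rotation vector about the world's x, y, z as a fraction of full scale, a list of three; "fingers": the opening, from -1 (shut) to 1 (fully open). In form: [{"dp": [tx, ty, tz], "angular": [wx, wy, wz], "fingers": fingers}, ...]. A call has 1 to 8 rows; each row is the pose to reach, as a shift and turn from the pose commanded when the call began; what a row does not reach only later rows make up. Full scale, the value 1, is 200 mm for a shift and 90 degrees for a turn. A row lasts 1/12 s, in which the tool goes at most 41.7 mm and 7.16 degrees, less where a joint would pass 70% of its speed; a pose out of reach is approached as far as the arm can. A call with a number of a shift or a turn outside -1 to 1 is refused whole. A call with a gripper value outside its range is refused whole. The fingers move at their own pace and stop on an object; the grip force is fixed at half the most. Time passes only in rows, so rows that repeat a pose let the fingers close. It gives the time, the measured TCP pose, the force, the opening and the grip force at its end, in the units of the state.
- status.read_state(): the state, without advancing time (a new reading comes with each control period).
- camera(name): name is "side" or "top"; returns a dict with "image" (400x640x3 uint8, blue, green, red), "fx", "fy", "cx", "cy" (pixels), "world_from_camera" (4x4, takes a point from camera to world coordinates). Camera axes: x right, y up, looking along -z (the intrinsics and any distortion apply to the point x, -y, -z); pixel columns grow to the right and rows downward; lengths in mm; the calibration is good to about 2 mm. A picture is of the moment at which its call begins. There is no depth.
- manip.job_done(): hands the job in; it is judged then, once.
Trained networks look in the newest picture that a camera, given by its name, has taken for a name from the list of things; names that differ only in an ending like _2 or _b are one class to them, and where a whole thing is asked for, a point or a joint stands for the part that bears it (a point fixed in the world has none). Each returns a list of dicts, best first, with "conf" (0 to 1); they miss things now and then, are a little off and sometimes report something else, mostly with a low value. They report only what shows in the picture. A call takes as long as a camera call. They do not tell look-alikes from the thing itself.
- finder.trace(camera, query): "region" (400x640 bool, what is visible of it) and "extent" ([left, top, width, height] in pixels, round what is visible of it).
- finder.mark_of(camera, query): "pixel" ([column, row] in pixels: a listed point, or the origin of a listed thing).
The state is a dict: "time": time; "joint_positions": joint angles; "qvel": joint speeds; "joint_efforts": joint torques, N m; "tool_pos": TCP position; "eef_rot": TCP orientation; "force": force on the tool from outside, world axes, zero at the start; "wrist_torque": the same for the moment, N m; "finger_gap": finger opening in mm; "gripper_force": force on a finger pad.
Only numpy, scipy, OpenCV 4.12 (cv2) and the standard library are available. Lean on these libraries where they do the work, as an engineer would, in place of code of your own. Each camera call takes 0.05 s, during which the arm holds its last target. There are 200 camera calls.

## Task

Fold the funnel's cover back to its stop, then pick up the tray by its upright grip and pour all five nuts through the funnel, so that they all lie in the clear jar below. Stand the empty tray upright on the middle of the black mat again and fold the cover fully shut. Do not disturb the tape measure, the orange carton or the black adapter.

Things in the scene. Friction and masses are not known exactly. Their poses are not given: they have to be found in the camera images.
- station: Filling station, fixed: dark base plate 170 x 110 x 8 mm; on it a clear round jar (inside 60 mm wide, rim 84 mm above the bench); over it a metal funnel (rim 134 mm wide, 158 mm above the bench; spout 48 mm inside, ending in the jar's mouth); a post behind. Origin: on the jar's and funnel's axis, at the bench. z up, +x towards post and hinge, the side away from the robot (yaw within 0.3 rad).
- jar_floor (a point): Centre of the jar's inner floor, 11 mm above the bench.
- funnel_mouth (a point): Centre of the funnel's top rim, 158 mm above the bench; inside radius of the rim 64 mm.
- cover (a joint): Angle of the funnel's flat round cover (138 mm across, 4 mm thick, 0.1 kg): 0 = shut, flat over the funnel; it opens up and backward to a stop at 2.0 rad (115 degrees). May start up to 0.3 rad open. The hinge is stiff (0.16 N m of friction): the cover stays where it is left.
- cover_handle (a point): Point in the cover's handle, a black upright fin at the front edge of the cover, 22 mm long (x), 14 mm thick (y), 40 mm high; the point is 24 mm above the cover's face (188 mm above the bench when shut). Turns with the cover: z is the cover's normal, x points to the hinge, y along the hinge axis. It lies 136 mm in front of the hinge and 25 mm above it when shut.
- cover_hinge (a point): On the hinge axis of the cover (station y axis), 76 mm behind the funnel's axis, 163 mm above the bench. The frame turns with the cover; opening is the positive turn about its y.
- mat: Flat black rubber mat, fixed, 200 x 160 x 2 mm, where the tray stands.
- mat_top (a point): Centre of the mat's top face, 2 mm above the bench.
- tray: Small steel pouring tray, about 0.22 kg, loose on the mat: flat floor 3 mm thick, walls 30 mm high on three sides, the front open, no lip. 70 mm wide outside, 64 mm inside. Origin: on the underside; +x points to the open front (away from the robot at the start), z up. Floor from x = -50 to +60 mm. Nuts lie on it by friction alone and slide when it tips some 0.4 to 0.75 rad.
- tray_grip (a point): Grip point in the tray's black upright grip, a post 24 x 24 mm in section and 90 mm high, behind the rear wall; this point is at tray x = -64 mm, y = 0, 68 mm above the tray's underside. Axes as the tray.
- tray_lip (a point): Middle of the tray's open front edge, on its floor: tray x = +60 mm, y = 0, z = 3 mm.
- nut0: Plain steel hexagon nut, 19 mm across flats (22 mm across corners), 10 mm thick, 17 g, lying in the tray; all five are alike. Origin: centre of one flat face; z is the nut's axis.
- nut1: Another such nut.
- nut2: Another such nut.
- nut3: Another such nut.
- nut4: Another such nut.
- tape_measure: Bystander: yellow tape measure, 38 x 90 x 64 mm, standing beyond the work in the middle. Origin: centre of its underside.
- adapter: Bystander: flat black power adapter, 45 x 85 x 25 mm, lying at the right. Origin: centre of its underside.
- carton: Bystander: small orange carton, 50 x 70 x 60 mm, standing at the left. Origin: centre of its underside.
Mind the look-alikes: they are no part of the job. Of the things shaped like the tray, the steel one is meant.

How it is judged (in metres and radians):
On the way, in this order (a step that is already met when the one before it is completed fails the run):
1. the cover is folded back to its stop (1.8 rad or more) (value of joint cover above 1.8 rad), for 0.1 s.
2. the tray's open edge is brought over the open funnel, above the rim (horizontal distance between tray_lip and funnel_mouth below 0.075 m and height (world z) of tray_lip above 0.14 m and value of joint cover above 1.5 rad).
3. all five nuts are in the jar, the cover still open (horizontal distance between each of nut0, nut1, nut2, nut3, nut4 and jar_floor below 0.034 m and height (world z) of each of nut0, nut1, nut2, nut3, nut4 below 0.082 m and value of joint cover above 1.5 rad), for 0.1 s.
4. the empty tray stands on the middle of the mat and is let go, the cover still open (horizontal distance between tray and mat_top below 0.045 m and angle between tray's own z axis and vertical below 0.08 rad and height (world z) of tray below 0.008 m and linear speed of tray below 0.02 m/s and contact force between the fingers and tray below 0.1 N and value of joint cover above 1 rad), for 0.1 s.
At the end, for the whole second after the job is handed in: All five nuts lie at rest in the jar (within 34 mm of its axis and less than 82 mm above the bench), the tray stands upright and still on the mat (origin within 45 mm of the mat's centre, tilt under 0.08 rad), and the cover is shut (under 0.08 rad) (horizontal distance between each of nut0, nut1, nut2, nut3, nut4 and jar_floor below 0.034 m and height (world z) of each of nut0, nut1, nut2, nut3, nut4 below 0.082 m and linear speed of each of nut0, nut1, nut2, nut3, nut4 below 0.03 m/s and horizontal distance between tray and mat_top below 0.045 m and angle between tray's own z axis and vertical below 0.08 rad and height (world z) of tray below 0.008 m and linear speed of tray below 0.02 m/s and value of joint cover below 0.08 rad); the robot touches nothing.
It fails at once if the tape measure is moved by more than 30 mm (distance of tape_measure from where it was at the start of the episode above 0.03 m).
It fails at once if the carton is moved by more than 30 mm (distance of carton from where it was at the start of the episode above 0.03 m).
It fails at once if the adapter is moved by more than 30 mm (distance of adapter from where it was at the start of the episode above 0.03 m).
It also fails if it takes over 72 s, if anything falls off the work surface, if the arm or the gripper's body presses on something with over 40 N, if the wrist force passes 120 N, or if a joint passes its speed limit or range.

## Working session

There is one attempt and no reset: what is moved stays moved. The work goes in short steps, Python scripts to look and compute and a shell command to move; the robot and the scene stay as the last step left them, time stands still between calls to the robot, and variables do not carry over. Pictures are saved under pics/ and viewed, at most 10 in all, crops included, and the job is handed in when it is done.

```bash
ls; mkdir -p pics; cat > h.py <<'E'
import numpy as np, cv2
from rig import status, camera, manip, finder
def shot(n,save=None):
    c=camera(n)
    if save: cv2.imwrite('pics/'+save,c['image'])
    return c
def ray(c,px):
    d=np.array([(px[0]-c['cx'])/c['fx'],-(px[1]-c['cy'])/c['fy'],-1.])
    T=np.array(c['world_from_camera']); return T[:3,3],T[:3,:3]@d
def atz(c,px,z):
    o,d=ray(c,px); return o+d*(z-o[2])/d[2]
def proj(c,p):
    T=np.linalg.inv(np.array(c['world_from_camera'])); q=T[:3,:3]@np.array(p,float)+T[:3,3]
    return np.array([c['cx']+c['fx']*q[0]/-q[2], c['cy']+c['fy']*q[1]/q[2]])
def tri(c1,p1,c2,p2):
    o1,d1=ray(c1,p1);o2,d2=ray(c2,p2)
    t=np.linalg.lstsq(np.stack([d1,-d2],1),o2-o1,rcond=None)[0]
    a=o1+d1*t[0];b=o2+d2*t[1]; return (a+b)/2,np.linalg.norm(a-b)
E
python3 - <<'E'
from h import *
import cv2
t=shot('top','t0.png');s=shot('side','s0.png')
print({k:v for k,v in t.items() if k!='image'},s.keys(), s['world_from_camera'])
np.set_printoptions(precision=1,suppress=True)
H={'funnel_mouth':158,'cover_handle':188,'cover_hinge':163,'mat_top':2,'tray':2,'tray_grip':70,'tray_lip':5,'tape_measure':0,'adapter':0,'carton':0,'nut0':5,'station':0,'jar_floor':11}
for q,z in H.items():
    A=finder.mark_of('top',q);B=finder.mark_of('side',q)
    for n,c,L in(('t',t,A),('s',s,B)):
        for d in L[:6]: print(q,n,round(d['conf'],2),np.array(d['pixel']),atz(c,d['pixel'],z))
    if A and B: print('   tri',tri(t,A[0]['pixel'],s,B[0]['pixel']))
print(status.read_state())
cv2.imwrite('pics/both.png',cv2.resize(np.vstack([t['image'],s['image']]),(480,600)))
E
```

```text
pics
{'fx': 452.7032845203871, 'fy': 452.7032845203871, 'cx': 323.6396585543393, 'cy': 197.43939304605786, 'world_from_camera': array([[ 4.58301633e-01,  7.00761865e-01, -5.46710546e-01,
        -2.22287304e+02],
       [-8.88795372e-01,  3.62414360e-01, -2.80532740e-01,
        -3.72071737e+02],
       [ 1.54910645e-03,  6.14482417e-01,  7.88928996e-01,
         1.20807448e+03],
       [ 0.00000000e+00,  0.00000000e+00,  0.00000000e+00,
         1.00000000e+00]])} dict_keys(['image', 'fx', 'fy', 'cx', 'cy', 'world_from_camera']) [[ 9.95495647e-01  6.80804507e-02 -6.59808300e-02  4.10462950e+02]
 [-9.42763302e-02  6.37305338e-01 -7.64822777e-01 -1.05736256e+03]
 [-1.00195443e-02  7.67598175e-01  6.40853064e-01  1.01212518e+03]
 [ 0.00000000e+00  0.00000000e+00  0.00000000e+00  1.00000000e+00]]
funnel_mouth s 0.85 [298.8 149.6] [476.5 230.4 158. ]
funnel_mouth s 0.36 [333.6 276. ] [ 520.5 -318.   158. ]
cover_handle s 0.82 [280.7 144.5] [418.7 220.8 188. ]
cover_hinge s 0.55 [322.5 153.9] [549.8 189.9 163. ]
cover_hinge s 0.5 [300.6 196. ] [464.3 -15.4 163. ]
mat_top s 0.94 [318.2 275
[... 975 characters left out ...]
0 s 0.6 [320.5 277.9] [ 502.9 -188.7    5. ]
nut0 s 0.59 [306.9 271.9] [ 467.  -162.7    5. ]
nut0 s 0.54 [331.2 276. ] [ 533.5 -184.9    5. ]
nut0 s 0.46 [315.2 270.1] [ 491.  -158.4    5. ]
station s 0.91 [301.  194.7] [476.5 191.5   0. ]
jar_floor s 0.67 [301.9 193.4] [479.4 184.6  11. ]
{'time': 1.4, 'joint_positions': array([-1.3,  0.4,  1.6,  0. ,  1.2, -0. ]), 'qvel': array([-0.,  0., -0.,  0.,  0.,  0.]), 'joint_efforts': array([ -0. , -59.4, -33.5,   0.1,   0. ,   0. ]), 'tool_pos': array([ 166. , -602.6,  214.6]), 'eef_rot': array([0. , 1. , 0.1, 0. ]), 'force': array([-0.4, -0.4, -0.6]), 'wrist_torque': array([-0.,  0., -0.]), 'gripper_force': 0.0, 'finger_gap': 91.98848111999567}
```

View pics/both.png

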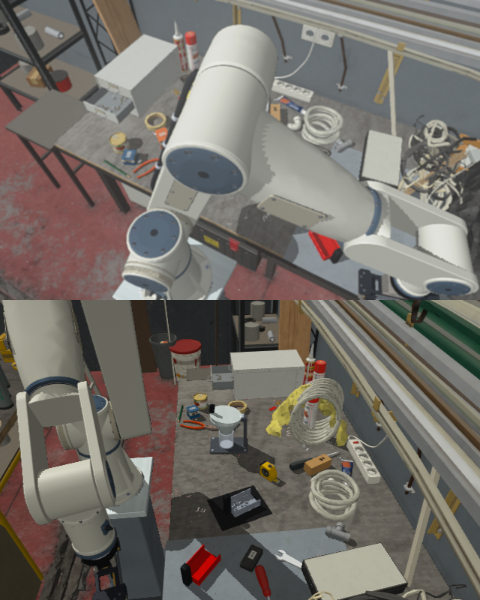

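```bash
python3 - <<'E'
import cv2
s=cv2.imread('pics/s0.png')
cv2.imwrite('pics/c1.png',cv2.resize(s[120:400,220:420],None,fx=2.1,fy=2.1,interpolation=cv2.INTER_CUBIC))
E
```

```text
(no output)
```

View pics/c1.png

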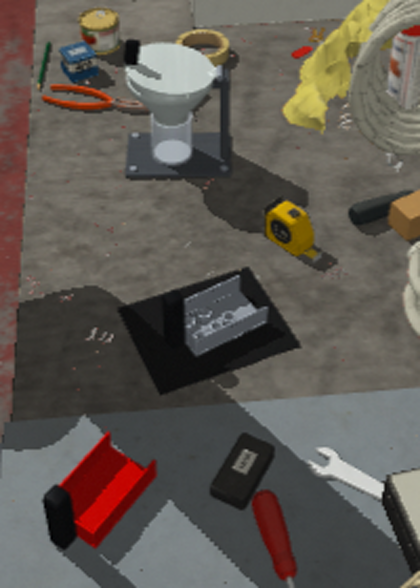

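The top view at (433,328) is blocked by the arm. Two objects fit the tray's shape in the side view: a red one at (268,358) and a steel-grey one with nuts on the black mat at (322,272). The task asks for the steel one, and the enlarged crop confirms that the grey one is it. I'll swing the arm to the left for a clear view.

```bash

python3 -m jog '[{"dp":[0.3,0.5,0.6],"angular":[0,0,0],"fingers":1},{"dp":[0.4,1,0.9],"angular":[0,0,0],"fingers":1},{"dp":[0.4,1,0.9],"angular":[0,0,0],"fingers":1},{"dp":[0.4,1,0.9],"angular":[0,0,0],"fingers":1},{"dp":[0.4,1,0.9],"angular":[0,0,0],"fingers":1},{"dp":[0.4,1,0.9],"angular":[0,0,0],"fingers":1}]' | tail -c 400
python3 -m jog '[{"dp":[0.4,1,0],"angular":[0,0,0],"fingers":1},{"dp":[0.4,1,0],"angular":[0,0,0],"fingers":1},{"dp":[0.4,1,0],"angular":[0,0,0],"fingers":1},{"dp":[0.4,1,0],"angular":[0,0,0],"fingers":1},{"dp":[0.4,1,0],"angular":[0,0,0],"fingers":1},{"dp":[0.4,1,0],"angular":[0,0,0],"fingers":1}]' | tail -c 400
python3 -m jog '[{"dp":[0.2,1,0],"angular":[0,0,0],"fingers":1},{"dp":[0.2,1,0],"angular":[0,0,0],"fingers":1},{"dp":[0.2,1,0],"angular":[0,0,0],"fingers":1},{"dp":[0.2,1,0],"angular":[0,0,0],"fingers":1},{"dp":[0.2,1,0],"angular":[0,0,0],"fingers":1},{"dp":[0.2,1,0],"angular":[0,0,0],"fingers":1}]' | tail -c 400
python3 -m jog '[{"dp":[0,1,0],"angular":[0,0,0],"fingers":1},{"dp":[0,1,0],"angular":[0,0,0],"fingers":1},{"dp":[0,1,0],"angular":[0,0,0],"fingers":1},{"dp":[0,1,0],"angular":[0,0,0],"fingers":1},{"dp":[0,1,0],"angular":[0,0,0],"fingers":1},{"dp":[0,1,0],"angular":[0,0,0],"fingers":1}]' | tail -c 400
cat > look.py <<'E'
from h import *
import sys
np.set_printoptions(precision=3,suppress=True)
H={'funnel_mouth':158,'cover_handle':188,'cover_hinge':163,'mat_top':2,'tray':2,'tray_grip':70,'tray_lip':5,'tape_measure':0,'adapter':0,'carton':0,'station':0,'jar_floor':11,'nut0':6}
tag=sys.argv[1]; qs=sys.argv[2:] or H
t=shot('top',f't{tag}.png');s=shot('side',f's{tag}.png')
for q in qs:
    z=H[q];R={}
    for n,c in(('top',t),('side',s)):
        R[n]=finder.mark_of(n,q)
        for d in R[n][:6]: print(q,n,round(d['conf'],2),np.array(d['pixel']).round(),atz(c,d['pixel'],z).round(1))
    for a in R['top'][:3]:
        for b in R['side'][:3]:
            p,e=tri(t,a['pixel'],s,b['pixel'])
            if e<15: print('   tri',p.round(1),round(e,1))
st=status.read_state(); print({k:st[k] for k in('time','joint_positions','tool_pos','eef_rot','force','finger_gap')})
E
python3 look.py 1
```

```text
time: 1.9
tool_pos: [237.6, -423.8, 376.2]
eef_rot: [0.0, 0.991, 0.134, 0.0]
force: [0.6, -0.5, 0.7]
finger_gap: 91.6
gripper_force: 0.0
time: 2.4
tool_pos: [318.7, -220.7, 375.3]
eef_rot: [-0.001, 0.991, 0.136, 0.001]
force: [-0.5, -0.7, 0.3]
finger_gap: 91.7
gripper_force: 0.0
time: 2.9
tool_pos: [358.2, -20.0, 375.2]
eef_rot: [-0.001, 0.991, 0.137, 0.001]
force: [-0.5, -0.5, 0.1]
finger_gap: 91.9
gripper_force: 0.0
time: 3.4
tool_pos: [357.5, 179.0, 374.9]
eef_rot: [-0.001, 0.991, 0.136, 0.0]
force: [-1.0, -0.6, -1.0]
finger_gap: 91.9
gripper_force: 0.0
funnel_mouth top 0.92 [261. 178.] [482.5 204.3 158. ]
funnel_mouth side 0.62 [301. 154.] [481.5 205.4 158. ]
funnel_mouth side 0.53 [321. 276.] [ 489.7 -315.5  158. ]
   tri [481.5 203.5 159.4] 0.2
cover_handle top 0.56 [247. 184.] [425.9 211.  188. ]
cover_handle side 0.95 [281. 146.] [419.8 209.6 188. ]
   tri [421.2 207.2 191.6] 4.5
cover_hinge top 0.96 [276. 163.] [554.2 193.1 163. ]
cover_hinge side 0.63 [323. 156.] [548.7 177.5 163. ]
   tri [553.2 192.7 157.1] 9.6
mat_top top 0.73 [372. 251.] [ 495.2 -173.1    2. ]
mat_top t
[... 1775 characters left out ...]
.4    6. ]
nut0 top 0.52 [366. 247.] [ 497.9 -149.9    6. ]
nut0 top 0.45 [264. 210.] [474.5 205.5   6. ]
nut0 side 0.59 [331. 278.] [ 531.9 -193.7    6. ]
nut0 side 0.53 [322. 278.] [ 507.6 -190.1    6. ]
nut0 side 0.51 [305. 275.] [ 460. -173.    6.]
nut0 side 0.4 [318. 271.] [ 497.5 -161.9    6. ]
   tri [ 531.2 -167.4  -31.9] 13.5
   tri [ 509.9 -175.5   -9.7] 2.2
   tri [ 539.2 -136.9  -61.2] 2.0
   tri [ 516.9 -146.2  -37.2] 13.9
{'time': 4.8, 'joint_positions': array([ 0.451, -0.15 ,  1.849,  0.   ,  1.442,  1.753]), 'tool_pos': array([357.466, 174.573, 374.962]), 'eef_rot': array([ 0.   ,  0.991,  0.134, -0.   ]), 'force': array([0.285, 0.567, 0.569]), 'finger_gap': 91.9482190551031}
```

```bash
python3 - <<'E'
import cv2,numpy as np
s=cv2.imread('pics/s1.png');t=cv2.imread('pics/t1.png')
f=lambda i,x,y:cv2.resize(i[y:y+75,x:x+100],(400,300),interpolation=cv2.INTER_CUBIC)
cv2.imwrite('pics/c2.png',np.vstack([np.hstack([f(t,215,150),f(s,255,130)]),np.hstack([f(t,325,210),f(s,270,235)])]))
E
```

```text
(no output)
```

View pics/c2.png

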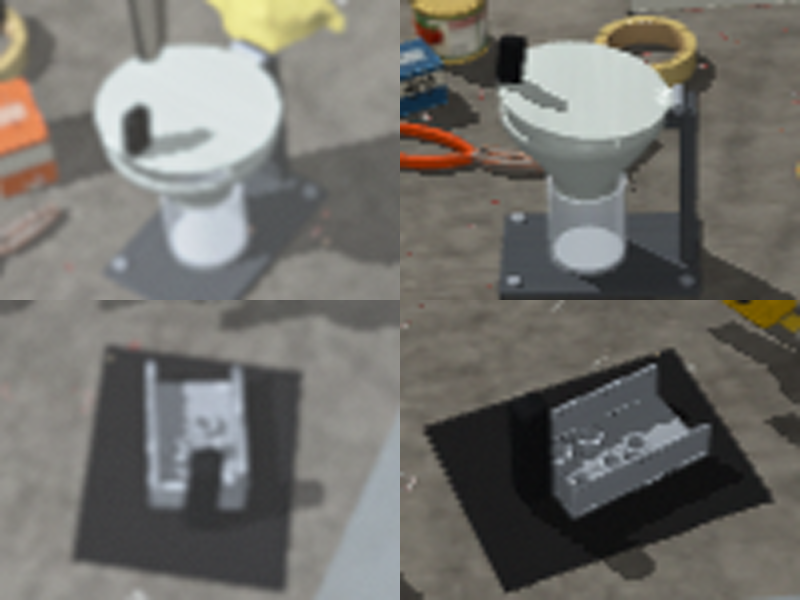

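```bash
python3 - <<'E'
from h import *
np.set_printoptions(precision=1,suppress=True)
t=camera('top');s=camera('side')
T=lambda x,y:(215+x/4,150+y/4); T2=lambda x,y:(325+x/4,210+(y-300)/4)
S=lambda x,y:(255+(x-400)/4,130+y/4); S2=lambda x,y:(270+(x-400)/4,235+(y-300)/4)
print('fin',tri(t,T(137,130),s,S(512,60)))
print('fin top',tri(t,T(136,107),s,S(513,37)))
print('mat t',[atz(t,T2(*p),2)[:2] for p in((105,345),(301,372),(285,590),(73,558))],np.mean([atz(t,T2(*p),2)[:2] for p in((105,345),(301,372),(285,590),(73,558))],0))
print('mat s',np.mean([atz(s,S2(*p),2)[:2] for p in((427,428),(672,349),(773,500),(505,590))],0))
print('rear bottom t',[atz(t,T2(*p),2)[:2] for p in((148,507),(245,508))])
print('rear top t',[atz(t,T2(*p),32)[:2] for p in((148,485),(245,485))])
print('front top t',[atz(t,T2(*p),32)[:2] for p in((150,362),(237,366))])
print('s: rear right bottom, front right bottom',atz(s,S2(572,518),2),atz(s,S2(710,450),2))
print('s: rear tops, front tops',[atz(s,S2(*p),32)[:2] for p in((551,410),(572,488),(710,425),(657,364))])
print('grip top t',atz(t,T2(207,455),92),'s',atz(s,S2(530,402),92))
print('jar t,s',atz(t,T(208,243),11),atz(s,S(588,248),11))
print('funnel cover ellipse t',[atz(t,T(*p),164)[:2] for p in((97,105),(281,122),(195,45))],'s',[atz(s,S(*p),164)[:2] for p in((498,97),(672,97),(590,42))])
R=cv2.Rodrigues
import scipy.spatial.transform as r
q=status.read_state()['eef_rot'];print(r.Rotation.from_quat(np.roll(q,-1)).as_matrix())
E
```

```text
fin (array([426.4, 203.3, 197.8]), np.float64(2.076258211070986))
fin top (array([428.7, 202.2, 220.4]), np.float64(3.6510856892923043))
mat t [array([567.6, -67.7]), array([ 615.9, -218.6]), array([ 429.4, -278.9]), array([ 381.5, -128.6])] [ 498.6 -173.4]
mat s [ 499.3 -177.4]
rear bottom t [array([ 446.8, -160.4]), array([ 479.8, -226.3])]
rear top t [array([ 447.3, -158. ]), array([ 480.6, -222.4])]
front top t [array([ 549.5, -113.5]), array([ 577.3, -175.7])]
s: rear right bottom, front right bottom [ 478.4 -225.2    2. ] [ 581.4 -174.1    2. ]
s: rear tops, front tops [array([ 470.8, -152.1]), array([ 478.8, -224.3]), array([ 579.8, -177.6]), array([ 550.6, -115.3])]
grip top t [ 455.2 -196.3   92. ] s [ 453.9 -198.9   92. ]
jar t,s [472.9 193.1  11. ] [480.3 192.1  11. ]
funnel cover ellipse t [array([456.1, 263.9]), array([505.6, 131.5]), array([542.6, 230.5])] s [array([412.7, 201.4]), array([551. , 186.3]), array([492.1, 274.4])]
[[ 1.   0.3 -0. ]
 [ 0.3 -1.  -0. ]
 [-0.  -0.  -1. ]]
```

The crops show the cover slightly open, with its fin at top (249,182) and side (283,145). The steel tray with nuts stands on the mat at top (373,246), and the orange carton is left of the funnel. Estimates:

| Thing | Position (mm) | Yaw (rad) |
|---|---|---|
| Fin | (426, 203, 198) | – |
| Tray | (509, -171) | 0.455 |
| Mat centre | (499, -175) | – |

Next I'll go above the fin.

```bash

python3 -m jog '[{"dp":[0.34,0.14,-0.5],"angular":[0,0,-0.236],"fingers":1},{"dp":[0.34,0.14,-0.5],"angular":[0,0,-0.236],"fingers":1},{"dp":[0.34,0.14,-0.5],"angular":[0,0,-0.236],"fingers":1},{"dp":[0.34,0.14,-0.5],"angular":[0,0,-0.236],"fingers":1},{"dp":[0.34,0.14,-0.5],"angular":[0,0,-0.236],"fingers":0},{"dp":[0.34,0.14,-0.5],"angular":[0,0,-0.236],"fingers":0}]'
python3 - <<'E'
from h import *
np.set_printoptions(precision=1,suppress=True)
t=shot('top','t2.png');s=shot('side','s2.png')
T=lambda x,y:(215+x/4,150+y/4)
S=lambda x,y:(255+(x-400)/4,130+y/4)
print([atz(t,T(*p),8) for p in((120,262),(310,190))],[atz(s,S(*p),8) for p in((517,217),(513,281),(687,280))])
f=lambda i,x,y:cv2.resize(i[y:y+100,x:x+100],(400,400),interpolation=cv2.INTER_CUBIC)
cv2.imwrite('pics/c3.png',np.hstack([f(t['image'],200,120),f(s['image'],230,90)]))
for n in('top','side'): print(n,[(d['conf'],np.array(d['pixel'])) for d in finder.mark_of(n,'cover_handle')])
E
```

```text
time: 5.4
tool_pos: [425.4, 202.5, 275.4]
eef_rot: [0.0, 0.999, -0.05, -0.0]
force: [0.1, -0.1, -0.1]
finger_gap: 80.6
gripper_force: 0.0
[array([425.4, 248. ,   8. ]), array([561.1, 147.5,   8. ])] [array([422.3, 245.5,   8. ]), array([414.8, 158.6,   8. ]), array([559.4, 144.4,   8. ])]
top [(0.63, array([249.3, 181.4])), (0.31, array([373.4, 249.7]))]
side [(0.64, array([283.2, 145.4]))]
```

View pics/c3.png

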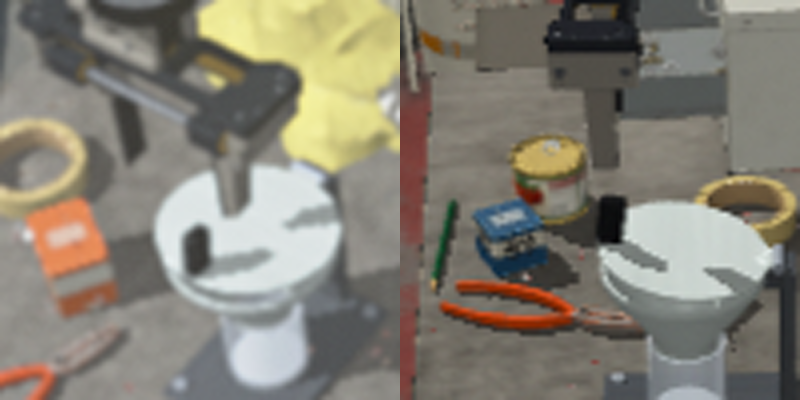

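The plate bolts give a station yaw of about -0.095 and the finger is above the fin. I'll descend and close.

```bash

python3 -m jog '[{"dp":[-0.005,0,-0.25],"angular":[0,0,0],"fingers":0},{"dp":[-0.005,0,-0.455],"angular":[0,0,0],"fingers":0},{"dp":[-0.005,0,-0.455],"angular":[0,0,0],"fingers":0},{"dp":[-0.005,0,-0.455],"angular":[0,0,0],"fingers":0}]'
python3 -m jog '[{"dp":[0,0,0],"angular":[0,0,0],"fingers":-1},{"dp":[0,0,0],"angular":[0,0,0],"fingers":-1},{"dp":[0,0,0],"angular":[0,0,0],"fingers":-1},{"dp":[0,0,0],"angular":[0,0,0],"fingers":-1},{"dp":[0,0,0],"angular":[0,0,0],"fingers":-1},{"dp":[0,0,0],"angular":[0,0,0],"fingers":-1}]'
python3 - <<'E'
import numpy as np
# grasp point on fin relative to hinge; station axes x=(.9955,-.0948)
H=np.array([-131.,40.])  # (station x, z) of grasp pt rel hinge at present angle
r=np.hypot(*H);a0=np.arctan2(H[1],-H[0])
for d in np.arange(0.2,1.9,.2):
    p=np.array([-r*np.cos(a0+d),r*np.sin(a0+d)])-H
    print(round(d,1),(p/200).round(3))
E
```

```text
time: 5.93
tool_pos: [422.8, 201.8, 182.9]
eef_rot: [0.001, 0.999, -0.051, -0.002]
force: [-0.5, 0.6, 0.2]
finger_gap: 45.7
gripper_force: 0.0
time: 6.43
tool_pos: [425.0, 202.9, 184.7]
eef_rot: [-0.0, 0.999, -0.051, 0.001]
force: [-0.6, 1.7, 1.6]
finger_gap: 14.0
gripper_force: 30.0
0.2 [0.053 0.126]
0.4 [0.13  0.239]
0.6 [0.227 0.335]
0.8 [0.342 0.409]
1.0 [0.469 0.459]
1.2 [0.604 0.483]
1.4 [0.741 0.479]
1.6 [0.874 0.449]
1.8 [0.999 0.392]
```

Gripped at 14.0 mm. I'll follow the hinge arc.

```bash

python3 -m jog '[{"dp":[0.02,-0.002,0.065],"angular":[0,0,0],"fingers":-1},{"dp":[0.053,-0.005,0.126],"angular":[0,0,0],"fingers":-1},{"dp":[0.088,-0.008,0.185],"angular":[0,0,0],"fingers":-1},{"dp":[0.13,-0.012,0.239],"angular":[0,0,0],"fingers":-1},{"dp":[0.177,-0.017,0.289],"angular":[0,0,0],"fingers":-1},{"dp":[0.226,-0.022,0.335],"angular":[0,0,0],"fingers":-1},{"dp":[0.226,-0.022,0.335],"angular":[0,0,0],"fingers":-1}]'
python3 - <<'E'
from h import *
t=shot('top');s=shot('side')
f=lambda i,x,y:cv2.resize(i[y:y+100,x:x+100],(400,400),interpolation=cv2.INTER_CUBIC)
cv2.imwrite('pics/c4.png',np.hstack([f(t['image'],200,120),f(s['image'],250,90)]))
E
```

```text
time: 7.02
tool_pos: [470.7, 198.4, 252.2]
eef_rot: [-0.0, 0.999, -0.051, 0.0]
force: [-2.9, 3.3, 6.2]
finger_gap: 13.7
gripper_force: 30.0
```

View pics/c4.png

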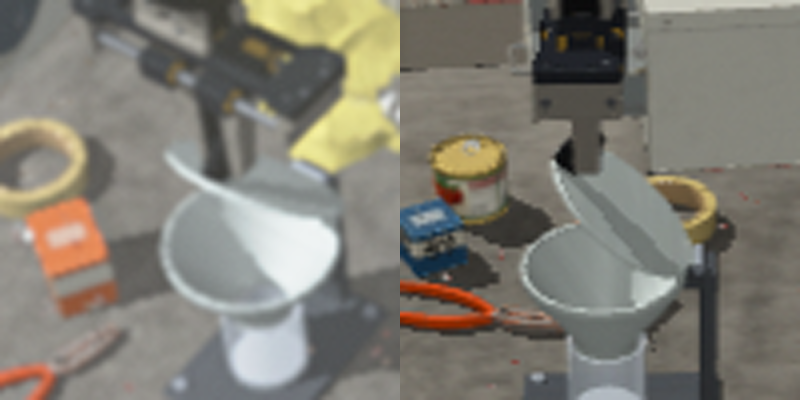

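The cover follows at about 0.7 rad and pivots in the pads. I'll continue to the stop.

```bash

python3 -m jog '[{"dp":[0.057,-0.005,0.039],"angular":[0,0,0],"fingers":-1},{"dp":[0.115,-0.011,0.074],"angular":[0,0,0],"fingers":-1},{"dp":[0.177,-0.017,0.102],"angular":[0,0,0],"fingers":-1},{"dp":[0.242,-0.023,0.124],"angular":[0,0,0],"fingers":-1},{"dp":[0.31,-0.03,0.139],"angular":[0,0,0],"fingers":-1},{"dp":[0.377,-0.036,0.148],"angular":[0,0,0],"fingers":-1},{"dp":[0.445,-0.042,0.15],"angular":[0,0,0],"fingers":-1},{"dp":[0.514,-0.049,0.144],"angular":[0,0,0],"fingers":-1}]'
python3 -m jog '[{"dp":[0.067,-0.006,-0.013],"angular":[0,0,0],"fingers":-1},{"dp":[0.133,-0.013,-0.03],"angular":[0,0,0],"fingers":-1},{"dp":[0.197,-0.019,-0.056],"angular":[0,0,0],"fingers":-1},{"dp":[0.258,-0.025,-0.087],"angular":[0,0,0],"fingers":-1},{"dp":[0.315,-0.03,-0.124],"angular":[0,0,0],"fingers":-1},{"dp":[0.35,-0.033,-0.15],"angular":[0,0,0],"fingers":-1},{"dp":[0.35,-0.033,-0.15],"angular":[0,0,0],"fingers":-1},{"dp":[0.35,-0.033,-0.15],"angular":[0,0,0],"fingers":-1}]'
python3 - <<'E'
from h import *
t=shot('top');s=shot('side')
f=lambda i,x,y:cv2.resize(i[y:y+100,x:x+100],(400,400),interpolation=cv2.INTER_CUBIC)
cv2.imwrite('pics/c5.png',np.hstack([f(t['image'],200,120),f(s['image'],270,90)]))
E
```

```text
time: 7.78
tool_pos: [572.1, 188.8, 280.0]
eef_rot: [-0.0, 0.999, -0.051, -0.0]
force: [-2.7, 2.5, 4.9]
finger_gap: 13.6
gripper_force: 30.0
time: 8.45
tool_pos: [644.3, 181.9, 250.3]
eef_rot: [-0.0, 0.999, -0.051, 0.002]
force: [4.1, 0.0, 4.2]
finger_gap: 14.1
gripper_force: 30.0
```

View pics/c5.png

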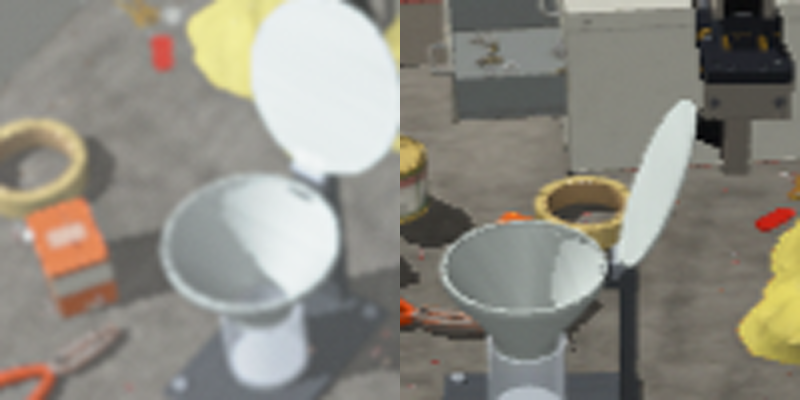

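```bash

python3 -m jog '[{"dp":[0,0,0],"angular":[0,0,0],"fingers":0},{"dp":[0,0,0],"angular":[0,0,0],"fingers":0},{"dp":[0,0,0],"angular":[0,0,0],"fingers":0},{"dp":[0,0,0.2],"angular":[0,0,0],"fingers":0},{"dp":[0,0,0.4],"angular":[0,0,0],"fingers":0},{"dp":[0,0,0.65],"angular":[0,0,0],"fingers":0},{"dp":[0,0,0.65],"angular":[0,0,0],"fingers":0},{"dp":[0,0,0.65],"angular":[0,0,0],"fingers":0}]'
python3 - <<'E'
from h import *
np.set_printoptions(precision=1,suppress=True)
t=shot('top');s=shot('side')
print('rim',atz(t,(262.8,181.5),158),atz(s,(301,156.75),158))
c,si=np.cos(-.095),np.sin(-.095)
for th in(1.7,1.8,1.9,2.0):
    x,z=-145*np.cos(th)+3*np.sin(th),145*np.sin(th)+3*np.cos(th)
    print(th,proj(s,[554+c*x,191+si*x,163+z]),proj(t,[554+c*x,191+si*x,163+z]))
for n,cc in(('top',t),('side',s)):
    for q in('cover_handle','funnel_mouth','jar_floor','cover_hinge'): print(n,q,[(round(d['conf'],2),np.array(d['pixel'])) for d in finder.mark_of(n,q)][:2])
    for d in finder.trace(n,'cover')[:1]: print(d['conf'],d['extent'])
E
```

```text
time: 9.22
tool_pos: [643.5, 182.1, 383.7]
eef_rot: [-0.001, 0.999, -0.051, 0.003]
force: [-0.1, -1.1, 0.3]
finger_gap: 45.9
gripper_force: 0.0
rim [475.2 192.6 158. ] [480.6 188.6 158. ]
1.7 [331.2 113.8] [277.  125.2]
1.8 [335.9 114.7] [280. 123.]
1.9 [340.5 115.9] [282.9 121.4]
2.0 [344.8 117.5] [285.7 120.2]
top cover_handle [(0.61, array([290.2, 123.9]))]
top funnel_mouth [(0.96, array([260.5, 178.4]))]
top jar_floor [(0.69, array([267.1, 209. ]))]
top cover_hinge [(0.61, array([273.9, 166.5]))]
0.81 [262.3, 113.6, 39.7, 48.2]
side cover_handle [(0.92, array([349.6, 125.5])), (0.56, array([298.9, 154.1]))]
side funnel_mouth [(0.9, array([298.7, 155.7]))]
side jar_floor [(0.9, array([300.3, 195. ])), (0.23, array([314.8, 274.9]))]
side cover_hinge [(0.83, array([322.8, 155.7]))]
0.77 [326.4, 118.1, 29.2, 40.0]
```

The cover is at its stop (edge at side (342,115), about 1.95 rad). Now to the tray grip.

```bash

python3 -m jog '[{"dp":[-0.475,-0.95,-0.1],"angular":[0,0,0.18],"fingers":0.4},{"dp":[-0.475,-0.95,-0.1],"angular":[0,0,0.18],"fingers":0.4},{"dp":[-0.475,-0.95,-0.1],"angular":[0,0,0.18],"fingers":0.4},{"dp":[-0.475,-0.95,-0.1],"angular":[0,0,0.18],"fingers":0.4},{"dp":[-0.475,-0.95,-0.1],"angular":[0,0,0.18],"fingers":0.4},{"dp":[-0.475,-0.95,-0.1],"angular":[0,0,0.18],"fingers":0.4}]'
python3 -m jog '[{"dp":[-0.475,-0.95,-0.7],"angular":[0,0,0.173],"fingers":0.4},{"dp":[-0.475,-0.95,-0.7],"angular":[0,0,0.173],"fingers":0.4},{"dp":[-0.475,-0.95,-0.7],"angular":[0,0,0.173],"fingers":0.4},{"dp":[-0.475,-0.95,-0.7],"angular":[0,0,0.173],"fingers":0.4},{"dp":[-0.475,-0.95,-0.7],"angular":[0,0,0.173],"fingers":0.4},{"dp":[-0.475,-0.95,-0.7],"angular":[0,0,0.173],"fingers":0.4},{"dp":[-0.475,-0.95,-0.7],"angular":[0,0,0.173],"fingers":0.4},{"dp":[-0.475,-0.95,-0.7],"angular":[0,0,0.173],"fingers":0.4}]'
python3 - <<'E'
from h import *
np.set_printoptions(precision=3,suppress=True)
t=shot('top');s=shot('side')
st=status.read_state();print(st['tool_pos'],st['eef_rot'],st['joint_positions'])
from scipy.spatial.transform import Rotation as R
print(R.from_quat(np.roll(st['eef_rot'],-1)).as_matrix()[:,0])
f=lambda i,x,y:cv2.resize(i[y:y+100,x:x+100],(400,400),interpolation=cv2.INTER_CUBIC)
cv2.imwrite('pics/c6.png',np.hstack([f(t['image'],325,190),f(s['image'],260,210)]))
E
```

```text
time: 10.32
tool_pos: [544.5, -12.8, 359.5]
eef_rot: [0.001, 0.996, 0.089, -0.001]
force: [0.7, -0.0, -0.3]
finger_gap: 63.8
gripper_force: 0.0
time: 10.98
tool_pos: [451.1, -199.2, 218.6]
eef_rot: [-0.001, 0.975, 0.223, -0.001]
force: [-0.7, -0.3, 0.3]
finger_gap: 64.6
gripper_force: 0.0
[ 453.398 -198.011  220.461] [0.    0.975 0.224 0.001] [-0.415  0.142  1.9    0.001  1.099  0.704]
[0.9   0.437 0.001]
```

View pics/c6.png

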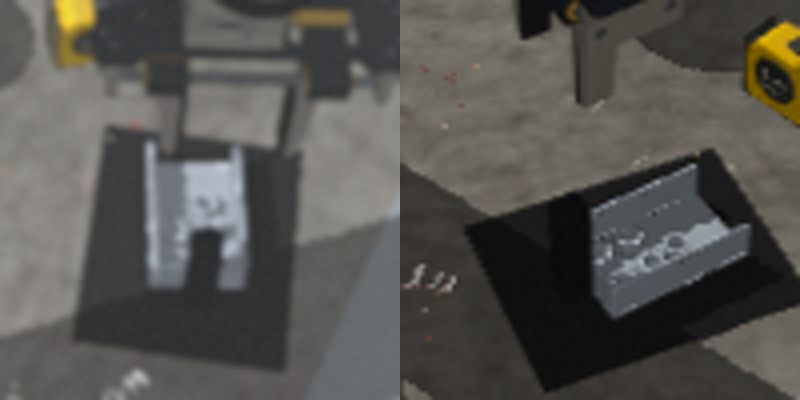

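The gripper is over the grip at side (305,270). I'll descend, close and lift a little.

```bash

python3 -m jog '[{"dp":[0,0,-0.4],"angular":[0,0,0],"fingers":0.4},{"dp":[0,0,-0.6],"angular":[0,0,0],"fingers":0.4},{"dp":[0,0,-0.75],"angular":[0,0,0],"fingers":0.4},{"dp":[0,0,-0.847],"angular":[0,0,0],"fingers":0.4},{"dp":[0,0,-0.847],"angular":[0,0,0],"fingers":0.4},{"dp":[0,0,-0.847],"angular":[0,0,0],"fingers":0},{"dp":[0,0,-0.847],"angular":[0,0,0],"fingers":-0.3},{"dp":[0,0,-0.847],"angular":[0,0,0],"fingers":-0.4}]'
python3 -m jog '[{"dp":[0,0,0],"angular":[0,0,0],"fingers":-1},{"dp":[0,0,0],"angular":[0,0,0],"fingers":-1},{"dp":[0,0,0],"angular":[0,0,0],"fingers":-1},{"dp":[0,0,0],"angular":[0,0,0],"fingers":-1},{"dp":[0,0,0],"angular":[0,0,0],"fingers":-1},{"dp":[0,0,0],"angular":[0,0,0],"fingers":-1}]'
python3 -m jog '[{"dp":[0,0,0.02],"angular":[0,0,0],"fingers":-1},{"dp":[0,0,0.06],"angular":[0,0,0],"fingers":-1},{"dp":[0,0,0.12],"angular":[0,0,0],"fingers":-1},{"dp":[0,0,0.2],"angular":[0,0,0],"fingers":-1},{"dp":[0,0,0.2],"angular":[0,0,0],"fingers":-1},{"dp":[0,0,0.2],"angular":[0,0,0],"fingers":-1}]'
python3 - <<'E'
from h import *
t=shot('top');s=shot('side')
f=lambda i,x,y:cv2.resize(i[y:y+100,x:x+100],(400,400),interpolation=cv2.INTER_CUBIC)
cv2.imwrite('pics/c7.png',np.hstack([f(t['image'],325,190),f(s['image'],260,200)]))
E
```

```text
time: 11.75
tool_pos: [455.0, -198.7, 53.2]
eef_rot: [0.001, 0.974, 0.225, 0.002]
force: [0.6, -0.4, -0.2]
finger_gap: 46.1
gripper_force: 0.0
time: 12.25
tool_pos: [453.0, -198.4, 51.5]
eef_rot: [0.0, 0.975, 0.224, 0.001]
force: [-1.4, 2.6, 10.6]
finger_gap: 23.7
gripper_force: 30.0
time: 12.75
tool_pos: [453.0, -198.5, 91.1]
eef_rot: [0.001, 0.975, 0.224, 0.001]
force: [-0.5, 0.1, -3.6]
finger_gap: 23.7
gripper_force: 30.0
```

View pics/c7.png

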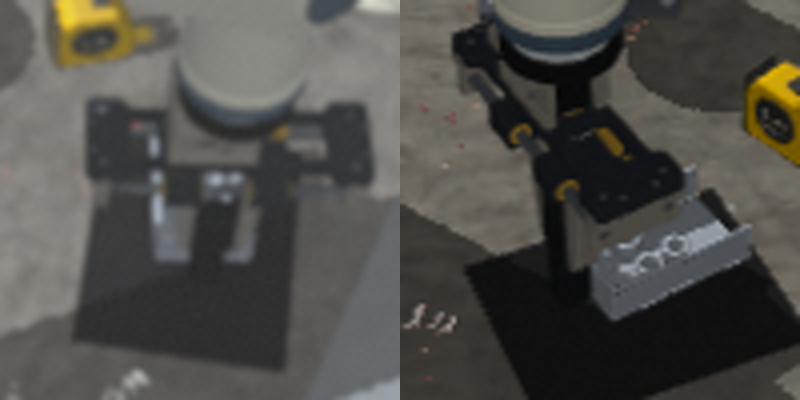

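The tray is lifted (-3.6 N) with the nuts still on it. I'll carry it to the funnel gently, tipped slightly nose-up.

```bash

python3 -m jog '[{"dp":[0,0,0.03],"angular":[0.01,-0.02,0],"fingers":-1},{"dp":[-0.01,0.03,0.1],"angular":[0.02,-0.04,0],"fingers":-1},{"dp":[-0.03,0.09,0.2],"angular":[0.03,-0.06,0],"fingers":-1},{"dp":[-0.06,0.17,0.33],"angular":[0.042,-0.086,0],"fingers":-1},{"dp":[-0.095,0.27,0.46],"angular":[0.042,-0.086,0],"fingers":-1},{"dp":[-0.13,0.38,0.58],"angular":[0.042,-0.086,0],"fingers":-1},{"dp":[-0.17,0.49,0.67],"angular":[0.042,-0.086,0],"fingers":-1},{"dp":[-0.21,0.6,0.73],"angular":[0.042,-0.086,0],"fingers":-1}]'
python3 -m jog '[{"dp":[-0.035,0.1,0],"angular":[0,0,0],"fingers":-1},{"dp":[-0.07,0.2,0],"angular":[0,0,0],"fingers":-1},{"dp":[-0.11,0.32,0],"angular":[0,0,0],"fingers":-1},{"dp":[-0.15,0.44,0],"angular":[0,0,0],"fingers":-1},{"dp":[-0.19,0.56,0],"angular":[0,0,0],"fingers":-1},{"dp":[-0.235,0.68,0],"angular":[0,0,0],"fingers":-1},{"dp":[-0.275,0.79,0],"angular":[0,0,0],"fingers":-1},{"dp":[-0.305,0.88,0],"angular":[0,0,0],"fingers":-1}]'
python3 -m jog '[{"dp":[-0.022,0.06,0],"angular":[0,0,0],"fingers":-1},{"dp":[-0.038,0.11,0],"angular":[0,0,0],"fingers":-1},{"dp":[-0.05,0.14,0],"angular":[0,0,0],"fingers":-1},{"dp":[-0.053,0.156,0],"angular":[0,0,0],"fingers":-1},{"dp":[-0.053,0.156,0],"angular":[0,0,0],"fingers":-1},{"dp":[-0.053,0.156,0],"angular":[0,0,0],"fingers":-1}]'
python3 - <<'E'
from h import *
t=shot('top');s=shot('side')
f=lambda i,x,y:cv2.resize(i[y:y+100,x:x+100],(400,400),interpolation=cv2.INTER_CUBIC)
cv2.imwrite('pics/c8.png',np.hstack([f(t['image'],200,110),f(s['image'],240,90)]))
st=status.read_state();print(st['tool_pos'],st['joint_positions'])
for n,c in(('top',t),('side',s)): print([(round(d['conf'],2),np.array(d['pixel'])) for d in finder.mark_of(n,'tray_lip')][:2])
E
```

```text
time: 13.52
tool_pos: [410.0, -77.6, 237.4]
eef_rot: [-0.017, 0.972, 0.223, 0.073]
force: [0.5, -0.8, -3.0]
finger_gap: 23.9
gripper_force: 30.0
time: 14.18
tool_pos: [347.8, 98.8, 235.4]
eef_rot: [-0.017, 0.972, 0.224, 0.072]
force: [0.2, 0.1, -3.6]
finger_gap: 24.1
gripper_force: 30.0
time: 14.68
tool_pos: [338.8, 128.7, 236.1]
eef_rot: [-0.017, 0.972, 0.224, 0.073]
force: [-0.2, -0.4, -3.8]
finger_gap: 23.7
gripper_force: 30.0
[338.99091749 128.48445089 236.22195901] [ 0.34172577 -0.20615284  2.20518693  0.01977306  0.99359683  1.45099031]
[(0.9, array([262.8, 178.4])), (0.58, array([417.2, 308.1]))]
[(0.81, array([284.4, 338.1])), (0.73, array([270. , 149.5]))]
```

View pics/c8.png

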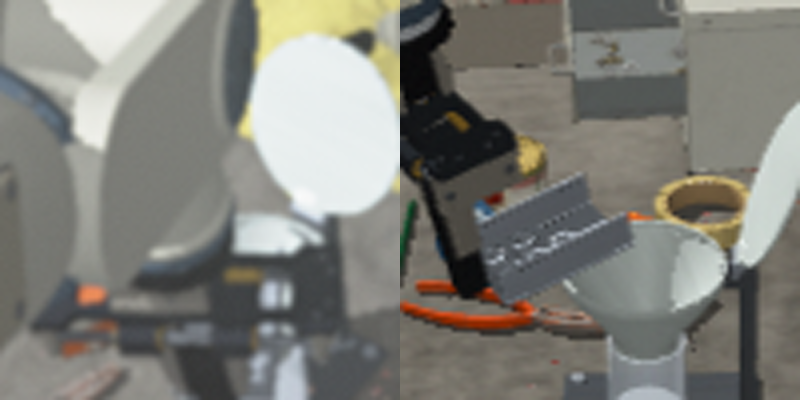

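The tray is nose-up in front of the funnel, its lip corner at side (295,154), nuts still in. I'll tip progressively, pivoting about the lip.

```bash

python3 - <<'E'
from h import *
s=camera('side'); print(proj(s,[471,153.5,206]),'expect 295,154.5')
E
python3 -m jog '[{"dp":[0,0,-0.02],"angular":[-0.028,0.057,0],"fingers":-1},{"dp":[0.0135,0.0066,-0.02],"angular":[-0.056,0.115,0],"fingers":-1},{"dp":[0.04,0.02,0],"angular":[-0.083,0.172,0],"fingers":-1},{"dp":[0.072,0.035,0.055],"angular":[-0.111,0.229,0],"fingers":-1},{"dp":[0.108,0.052,0.105],"angular":[-0.139,0.286,0],"fingers":-1},{"dp":[0.148,0.072,0.155],"angular":[-0.167,0.344,0],"fingers":-1},{"dp":[0.148,0.072,0.155],"angular":[-0.167,0.344,0],"fingers":-1}]'
python3 - <<'E'
from h import *
np.set_printoptions(precision=1,suppress=True)
t=shot('top');s=shot('side')
f=lambda i,x,y:cv2.resize(i[y:y+100,x:x+100],(400,400),interpolation=cv2.INTER_CUBIC)
cv2.imwrite('pics/c9.png',np.hstack([f(t['image'],200,110),f(s['image'],240,90)]))
print(status.read_state()['joint_positions'])
for n,c in(('top',t),('side',s)):
  for q in('tray_lip','nut0'): print(q,[(round(d['conf'],2),np.array(d['pixel'])) for d in finder.mark_of(n,q)][:5])
print('exp lip',proj(s,[451,183,172]),'rim corner',proj(s,[451+15,183-31.5,172]))
E
```

```text
[298.32886884 150.45201203] expect 295,154.5
time: 15.52
tool_pos: [372.2, 144.8, 266.4]
eef_rot: [0.05, 0.949, 0.218, -0.22]
force: [0.4, -0.2, -4.0]
finger_gap: 23.7
gripper_force: 30.0
[ 0.4  0.2  1.8 -0.   1.6  1.5]
tray_lip [(0.59, array([261.3, 186.2])), (0.56, array([288.4, 122.5])), (0.55, array([418.3, 305.5]))]
nut0 [(0.47, array([259.1, 191.3]))]
tray_lip [(0.98, array([292.8, 155.9])), (0.91, array([283.9, 337.3]))]
nut0 []
exp lip [291.7 154.7] rim corner [297.1 160. ]
```

The lip is where expected (side (292.8,155.9)). I'll keep tipping to 0.9 rad and hold.

```bash

python3 -m jog '[{"dp":[0.034,0.017,0.033],"angular":[-0.021,0.043,0],"fingers":-1},{"dp":[0.069,0.034,0.063],"angular":[-0.042,0.086,0],"fingers":-1},{"dp":[0.069,0.034,0.063],"angular":[-0.042,0.086,0],"fingers":-1},{"dp":[0.107,0.052,0.09],"angular":[-0.063,0.129,0],"fingers":-1},{"dp":[0.146,0.071,0.114],"angular":[-0.083,0.172,0],"fingers":-1},{"dp":[0.146,0.071,0.114],"angular":[-0.083,0.172,0],"fingers":-1},{"dp":[0.187,0.091,0.135],"angular":[-0.104,0.215,0],"fingers":-1},{"dp":[0.228,0.111,0.152],"angular":[-0.125,0.258,0],"fingers":-1}]'
python3 -m jog '[{"dp":[0,0,0],"angular":[0,0,0],"fingers":-1},{"dp":[0,0,0],"angular":[0,0,0],"fingers":-1},{"dp":[0,0,0],"angular":[0,0,0],"fingers":-1},{"dp":[0,0,0],"angular":[0,0,0],"fingers":-1},{"dp":[0,0,0],"angular":[0,0,0],"fingers":-1},{"dp":[0,0,0],"angular":[0,0,0],"fingers":-1}]'
cat > nuts.py <<'E'
from h import *
np.set_printoptions(precision=1,suppress=True)
F=[]
for i in range(3):
    t=shot('top','tn.png');s=shot('side','sn.png');F.append(status.read_state()['force'][2])
print('Fz',np.mean(F),status.read_state()['joint_positions'],status.read_state()['time'])
for n in('top','side'):
  for q in('tray_lip','nut0'): print(n,q,[(round(d['conf'],2),np.array(d['pixel'])) for d in finder.mark_of(n,q)][:7])
print('jar px side',proj(s,[478,196,11]),proj(s,[478,196,60]),'top',proj(t,[478,196,11]),proj(t,[478,196,60]))
E
python3 nuts.py
```

```text
time: 16.48
tool_pos: [413.6, 165.2, 299.2]
eef_rot: [0.097, 0.878, 0.202, -0.423]
force: [0.6, 0.0, -2.6]
finger_gap: 24.1
gripper_force: 30.0
time: 16.98
tool_pos: [413.8, 165.4, 298.5]
eef_rot: [0.097, 0.878, 0.202, -0.423]
force: [0.1, 0.5, -3.8]
finger_gap: 24.0
gripper_force: 30.0
Fz -2.659406182708078 [ 0.4  0.6  1.4 -0.   2.   1.5] 17.2833
top tray_lip [(0.76, array([419.1, 307.1])), (0.58, array([263.4, 185. ]))]
top nut0 [(0.45, array([216.9, 190.3]))]
side tray_lip [(0.94, array([283.3, 339.7])), (0.85, array([293.8, 154. ]))]
side nut0 [(0.34, array([318.9, 151.2]))]
jar px side [301.2 191.3] [300.9 179.9] top [267.1 209.3] [265.6 200.2]
```

```bash

python3 -m jog '[{"dp":[0.058,0.028,0.02],"angular":[-0.028,0.057,0],"fingers":-1},{"dp":[0.117,0.057,0.035],"angular":[-0.056,0.115,0],"fingers":-1},{"dp":[0.117,0.057,0.035],"angular":[-0.056,0.115,0],"fingers":-1},{"dp":[0.117,0.057,0.035],"angular":[-0.056,0.115,0],"fingers":-1},{"dp":[0.117,0.057,0.035],"angular":[-0.056,0.115,0],"fingers":-1},{"dp":[0.117,0.057,0.035],"angular":[-0.056,0.115,0],"fingers":-1}]'
python3 nuts.py
python3 - <<'E'
import cv2,numpy as np
a=cv2.imread('pics/s2.png').astype(int);b=cv2.imread('pics/sn.png').astype(int)
d=abs(a-b).mean(2)[168:202,285:318]
print((d/10).astype(int))
f=lambda i,x,y,w,h:cv2.resize(i[y:y+h,x:x+w],(400,400),interpolation=cv2.INTER_CUBIC)
t=cv2.imread('pics/tn.png');s=cv2.imread('pics/sn.png')
cv2.imwrite('pics/c10.png',np.hstack([f(t,225,150,70,70),f(s,265,130,70,70)]))
E
```

```text
time: 17.98
tool_pos: [437.3, 176.8, 305.7]
eef_rot: [0.117, 0.831, 0.191, -0.509]
force: [1.0, 0.4, -3.0]
finger_gap: 23.9
gripper_force: 30.0
Fz -2.708534822452608 [ 0.4  0.7  1.3 -0.   2.2  1.5] 18.2833
top tray_lip [(0.82, array([419.9, 307.5])), (0.79, array([262.6, 184.4]))]
top nut0 []
side tray_lip [(0.83, array([280.8, 338.6]))]
side nut0 []
jar px side [301.2 191.3] [300.9 179.9] top [267.1 209.3] [265.6 200.2]
[[0 0 0 ... 0 0 0]
 [0 0 0 ... 0 0 0]
 [0 0 0 ... 0 0 0]
 ...
 [0 0 0 ... 0 0 0]
 [0 0 0 ... 0 0 0]
 [0 0 0 ... 0 0 0]]
```

```bash

python3 - <<'E'
import cv2,numpy as np
a=cv2.imread('pics/s2.png').astype(int);b=cv2.imread('pics/sn.png').astype(int)
d=abs(a-b).mean(2)[165:202,288:316]
for r in d: print(''.join(' .:-=+*#%@'[min(9,int(v/8))] for v in r)+'|')
a=cv2.imread('pics/t2.png').astype(int);b=cv2.imread('pics/tn.png').astype(int)
d=abs(a-b).mean(2)[170:222,235:290]
for r in d: print(''.join(' .:-=+*#%@'[min(9,int(v/8))] for v in r)+'|')
E
```

```text
#:        ..:... ...:=@@@#* |
:=+-:                .=..   |
  .-=*##                    |
      ..                    |
                            |
                            |
                            |
                            |
                            |
                            |
                            |
                            |
                            |
                            |
                            |
                            |
                            |
                            |
                            |
                            |
                            |
            .:-:.           |
     .    :*=*#*=:          |
     ...- +#*###*+=.        |
      .+- =#*###*##*:       |
      =+- +#*+*+*##*:       |
     -##=-##**##*+#*:       |
     :+=:=#****####*:       |
         :*****++**:        |
           -***:            |
              .             |
                            |
                            |
                            |
                            |
                            |
                    
[... 2273 characters left out ...]
.              |
                      ..:-++*+-:=*#%%#=:.              |
                       .:=+**+-:-+**+=-..              |
                       .-=++*+-::-=-:..                |
                       .:-=++=-. .....                 |
                        .:-==-..  .                    |
    .                    ..::.. ..                     |
          .      .        ... .                        |
           .                                           |
                                                       |
                                                       |
                                                       |
                                                      .|
```

The difference maps show nuts in the jar (side (300,192), top (268,208)), and the force dropped by about 0.85 N, the weight of five nuts. I'll level the tray, back off, and check with the last picture.

```bash

python3 -m jog '[{"dp":[-0.0675,-0.033,-0.01],"angular":[0.0306,-0.063,0],"fingers":-1},{"dp":[-0.128,-0.062,-0.03],"angular":[0.061,-0.126,0],"fingers":-1},{"dp":[-0.186,-0.09,-0.058],"angular":[0.09,-0.186,0],"fingers":-1},{"dp":[-0.24,-0.117,-0.092],"angular":[0.12,-0.246,0],"fingers":-1},{"dp":[-0.295,-0.143,-0.135],"angular":[0.15,-0.309,0],"fingers":-1},{"dp":[-0.345,-0.168,-0.18],"angular":[0.181,-0.372,0],"fingers":-1}]'
python3 -m jog '[{"dp":[-0.08,-0.04,0],"angular":[0.031,-0.065,0],"fingers":-1},{"dp":[-0.17,-0.08,0],"angular":[0.062,-0.13,0],"fingers":-1},{"dp":[-0.26,-0.12,0],"angular":[0.094,-0.194,0],"fingers":-1},{"dp":[-0.3,-0.15,0],"angular":[0.125,-0.258,0],"fingers":-1},{"dp":[-0.3,-0.15,0],"angular":[0.125,-0.258,0],"fingers":-1},{"dp":[-0.3,-0.15,0],"angular":[0.125,-0.258,0],"fingers":-1}]'
python3 - <<'E'
from h import *
np.set_printoptions(precision=3,suppress=True)
t=shot('top','t9.png')['image'];s=shot('side','s9.png')['image']
f=lambda i,x,y,w,h,W,H:cv2.resize(i[y:y+h,x:x+w],(W,H),interpolation=cv2.INTER_CUBIC)
cv2.imwrite('pics/c11.png',np.vstack([np.hstack([f(t,230,150,80,60,400,300),f(t,250,190,40,30,400,300)]),np.hstack([f(s,250,125,80,60,400,300),f(s,281,175,40,30,400,300)])]))
st=status.read_state();print(st['tool_pos'],st['eef_rot'],st['time'])
for n in('top','side'): print(n,[(round(d['conf'],2),np.array(d['pixel']).round()) for d in finder.mark_of(n,'nut0')][:7])
E
```

```text
time: 18.98
tool_pos: [368.3, 143.3, 268.8]
eef_rot: [0.049, 0.95, 0.219, -0.216]
force: [-0.9, 0.4, -2.5]
finger_gap: 24.0
gripper_force: 30.0
time: 19.48
tool_pos: [306.8, 112.6, 269.6]
eef_rot: [-0.0, 0.975, 0.224, 0.0]
force: [0.3, 0.7, -2.4]
finger_gap: 23.8
gripper_force: 30.0
[308.985 113.556 269.266] [-0.     0.974  0.224 -0.001] 19.5833
top []
side [(0.57, array([335., 347.])), (0.35, array([300., 156.]))]
```

View pics/c11.png

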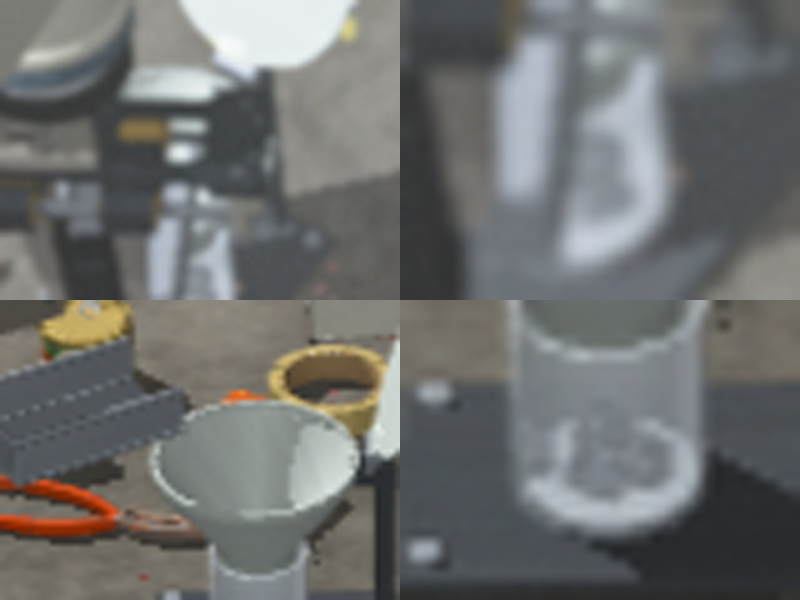

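The tray is empty (side (260,140)), the funnel is clear, and the nuts are piled on the jar floor (side (301,191)). I'll take the tray back to the mat.

```bash

python3 -m jog '[{"dp":[0.34,-0.8,0],"angular":[0,0,0],"fingers":-1},{"dp":[0.34,-0.8,0],"angular":[0,0,0],"fingers":-1},{"dp":[0.34,-0.8,0],"angular":[0,0,0],"fingers":-1},{"dp":[0.34,-0.8,0],"angular":[0,0,0],"fingers":-1},{"dp":[0.34,-0.8,0],"angular":[0,0,0],"fingers":-1},{"dp":[0.34,-0.8,0],"angular":[0,0,0],"fingers":-1}]' | head -2
python3 -m jog '[{"dp":[0.34,-0.777,-0.6],"angular":[0,0,0],"fingers":-1},{"dp":[0.34,-0.777,-0.6],"angular":[0,0,0],"fingers":-1},{"dp":[0.34,-0.777,-0.6],"angular":[0,0,0],"fingers":-1},{"dp":[0.34,-0.777,-0.6],"angular":[0,0,0],"fingers":-1},{"dp":[0.34,-0.777,-0.6],"angular":[0,0,0],"fingers":-1},{"dp":[0.34,-0.777,-0.6],"angular":[0,0,0],"fingers":-1},{"dp":[0.34,-0.777,-0.6],"angular":[0,0,0],"fingers":-1}]'
python3 - <<'E'
from h import *
np.set_printoptions(precision=1,suppress=True)
t=shot('top');s=shot('side','sx.png')
p=status.read_state()['tool_pos'];print(p)
for n in('top','side'):
  for q in('tray_lip','tray','tray_grip'): print(n,q,[(round(d['conf'],2),np.array(d['pixel'])) for d in finder.mark_of(n,q)][:4])
f=np.array([.9,.437,0]);l=p+124*f+[0,0,-46];print(proj(s,l),proj(t,l))
E
```

```text
time: 20.18
tool_pos: [378.0, -48.9, 267.8]
time: 20.77
tool_pos: [444.1, -201.4, 146.0]
eef_rot: [-0.002, 0.975, 0.224, -0.003]
force: [-0.5, -0.0, -1.9]
finger_gap: 23.9
gripper_force: 30.0
[ 444.4 -200.6  148.3]
top tray_lip [(0.65, array([418.7, 307.5]))]
top tray [(0.88, array([379.5, 231.6])), (0.73, array([432.5, 325. ]))]
top tray_grip [(0.93, array([446.2, 335.4])), (0.83, array([381.3, 235.6]))]
side tray_lip [(0.8, array([336.6, 239.6])), (0.63, array([284.4, 337.9])), (0.16, array([320. , 277.8]))]
side tray [(0.92, array([323.6, 251.7])), (0.72, array([271.7, 357.5]))]
side tray_grip [(0.59, array([248.5, 361.5])), (0.58, array([296.3, 244.8]))]
[338.1 241. ] [375.  214.8]
```

```bash

python3 -m jog '[{"dp":[0,0,-0.15],"angular":[0,0,0],"fingers":-1},{"dp":[0,0,-0.3],"angular":[0,0,0],"fingers":-1},{"dp":[0,0,-0.4],"angular":[0,0,0],"fingers":-1},{"dp":[0,0,-0.45],"angular":[0,0,0],"fingers":-1},{"dp":[0,0,-0.475],"angular":[0,0,0],"fingers":-1},{"dp":[0,0,-0.484],"angular":[0,0,0],"fingers":-1},{"dp":[0,0,-0.484],"angular":[0,0,0],"fingers":-1}]'
python3 -m jog '[{"dp":[0,0,0],"angular":[0,0,0],"fingers":-0.3},{"dp":[0,0,0],"angular":[0,0,0],"fingers":0.2},{"dp":[0,0,0],"angular":[0,0,0],"fingers":0.4},{"dp":[0,0,0],"angular":[0,0,0],"fingers":0.4},{"dp":[0,0,0],"angular":[0,0,0],"fingers":0.4},{"dp":[0,0,0],"angular":[0,0,0],"fingers":0.4}]'
python3 -m jog '[{"dp":[0,0,0.2],"angular":[0,0,0],"fingers":0.4},{"dp":[0,0,0.4],"angular":[0,0,0],"fingers":0.4},{"dp":[0,0,0.6],"angular":[0,0,0],"fingers":0.4},{"dp":[0,0,0.8],"angular":[0,0,0],"fingers":0.4},{"dp":[0,0,1],"angular":[0,0,0],"fingers":0.4},{"dp":[0,0,1],"angular":[0,0,0],"fingers":0.4}]'
python3 look.py 10 mat_top tray tray_grip tray_lip cover_handle jar_floor
```

```text
time: 21.75
tool_pos: [445.1, -202.2, 52.6]
eef_rot: [0.0, 0.974, 0.225, -0.0]
force: [-0.9, 0.3, -2.7]
finger_gap: 23.7
gripper_force: 30.0
time: 22.25
tool_pos: [444.7, -202.1, 52.2]
eef_rot: [0.0, 0.974, 0.225, -0.001]
force: [-0.4, 0.2, 0.3]
finger_gap: 61.9
gripper_force: 0.0
time: 22.75
tool_pos: [448.0, -203.7, 259.6]
eef_rot: [0.003, 0.974, 0.225, 0.004]
force: [1.5, -0.9, -0.1]
finger_gap: 64.6
gripper_force: 0.0
mat_top top 0.7 [374. 247.] [ 510.8 -171.1    2. ]
mat_top side 0.98 [317. 277.] [ 492.6 -182.5    2. ]
mat_top side 0.39 [300. 154.] [492.6 436.2   2. ]
tray top 0.87 [376. 248.] [ 511.5 -179.5    2. ]
tray top 0.7 [433. 326.] [ 350.7 -417.7    2. ]
tray side 0.98 [324. 272.] [ 515.3 -163.9    2. ]
tray side 0.81 [273. 357.] [ 362.5 -420.8    2. ]
tray side 0.43 [315. 278.] [ 488.6 -183.5    2. ]
   tri [ 510.2 -178.3   12.8] 10.4
   tri [ 359.4 -416.2   -9.7] 7.0
tray_grip top 0.68 [448. 338.] [ 307.8 -460.2   70. ]
tray_grip top 0.65 [377. 254.] [ 453.3 -199.8   70. ]
tray_grip top 0.55 [445. 276.] [ 474.8 -399.    70. ]
tray_grip side 0.83 [298. 269.] [ 441.2 -206.8   70. ]
tray_grip side 0.76 [248. 361.] [ 310.5 -467.6   70. ]
   tri [ 310.5 -461.5   61.8] 2.4
   tri [ 445.4 -203.9   73.2] 12.0
tray_lip top 0.97 [420. 306.] [ 388.6 -365.3    5. ]
tray_lip top 0.59 [376. 233.] [ 560.2 -157.7    5. ]
tray_lip side 0.8 [284. 336.] [ 392.6 -366.9    5. ]
tray_lip side 0.61 [336. 266.] [ 552.1 -147.1    5. ]
   tri [ 391.8 -364.7    0.6] 2.0
   tri [ 550.1 -160.5   20.1] 0.5
cover_handle side 0.9 [349. 123.] [656.  330.4 188. ]
cover_handle side 0.2 [321. 155.] [540.  149.9 188. ]
jar_floor top 0.8 [267. 212.] [467.9 190.8  11. ]
{'time': 23.45, 'joint_positions': array([-0.429,  0.101,  1.874, -0.001,  1.169,  0.689]), 'tool_pos': array([ 444.429, -202.032,  251.723]), 'eef_rot': array([-0.   ,  0.974,  0.225, -0.001]), 'force': array([-0.276, -0.197,  0.954]), 'finger_gap': 64.51621918066692}
```

The tray stands at about (501,-175) on the mat and is let go. I'll move back above the fin.

```bash

python3 -m jog '[{"dp":[0.1,0.1,0.2],"angular":[0,0,0],"fingers":0},{"dp":[0.4,0.9,0.66],"angular":[0,0,-0.18],"fingers":0},{"dp":[0.4,0.9,0.66],"angular":[0,0,-0.18],"fingers":0},{"dp":[0.4,0.9,0.66],"angular":[0,0,-0.18],"fingers":0},{"dp":[0.4,0.9,0.66],"angular":[0,0,-0.18],"fingers":0},{"dp":[0.4,0.9,0.66],"angular":[0,0,-0.18],"fingers":0},{"dp":[0.4,0.9,0.66],"angular":[0,0,-0.18],"fingers":0},{"dp":[0.4,0.9,0.66],"angular":[0,0,-0.18],"fingers":0}]'
python3 -m jog '[{"dp":[0.595,1,0],"angular":[0,0,-0.173],"fingers":0},{"dp":[0.595,1,0],"angular":[0,0,-0.173],"fingers":0},{"dp":[0.595,1,0],"angular":[0,0,-0.173],"fingers":0},{"dp":[0.595,1,0],"angular":[0,0,-0.173],"fingers":0},{"dp":[0.595,1,0],"angular":[0,0,-0.173],"fingers":0},{"dp":[0.595,1,0],"angular":[0,0,-0.173],"fingers":0},{"dp":[0.595,1,0],"angular":[0,0,-0.173],"fingers":0}]'
python3 - <<'E'
from h import *
np.set_printoptions(precision=3,suppress=True)
camera('side');camera('side')
st=status.read_state();print(st['time'],st['tool_pos'],st['eef_rot'],st['joint_positions'])
p0=np.array([88.5,106]);r=138
for a in np.arange(2.1,0.1,-.15):
    d=(np.array([-r*np.cos(a),r*np.sin(a)])-p0)/200
    print(round(a,2),d[0]*.9955,-d[0]*.095,d[1])
E
```

```text
time: 24.12
tool_pos: [525.2, -20.7, 384.7]
eef_rot: [-0.0, 0.996, 0.087, 0.0]
force: [-0.3, -0.3, -0.5]
finger_gap: 46.3
gripper_force: 0.0
time: 24.7
tool_pos: [644.8, 180.5, 381.1]
eef_rot: [-0.0, 0.999, -0.05, -0.002]
force: [-1.4, 0.4, 0.1]
finger_gap: 45.9
gripper_force: 0.0
24.8 [643.198 176.926 382.048] [ 0.     0.999 -0.051 -0.002] [0.266 0.321 1.317 0.    1.508 1.938]
2.1 -0.09373248498088083 0.008944837843479336 0.06561446298772289
1.95 -0.18623338784895765 0.01777214650492313 0.11098220335266973
1.8 -0.28444476716579176 0.027144402692868122 0.1419548653059546
1.65 -0.38616100708309825 0.036851125738718564 0.15783686963320392
1.5 -0.48909778013953653 0.046674323569317895 0.15827154075679759
1.35 -0.5909433483307744 0.056393388338948844 0.14324911690039485
1.2 -0.6894104797612544 0.06579005080594592 0.11310696931738633
1.05 -0.7822878149415875 0.07465328218930267 0.06852202565987192
0.9 -0.8674895291552777 0.08278403342014201 0.010495567642963834
0.75 -0.9431021755850828 0.08999970535467892 -0.05966925558389903
0.6 -1.0074276572033831 0.09613824955732937 -0.14039669335742502
0.45 -1.0590213623705416 0.10106180755921793 -0.2298737814632505
0.3 -1.096724607697933 0.10465980686218344 -0.32609105740367494
0.15 -1.1196906595788778 0.10685144415870756 -0.4268876885932157
```

```bash

python3 -m jog '[{"dp":[0,0.025,-0.15],"angular":[0,0,0],"fingers":0},{"dp":[0,0.025,-0.35],"angular":[0,0,0],"fingers":0},{"dp":[0,0.025,-0.55],"angular":[0,0,0],"fingers":0},{"dp":[0,0.025,-0.645],"angular":[0,0,0],"fingers":0},{"dp":[0,0.025,-0.645],"angular":[0,0,0],"fingers":0},{"dp":[0,0.025,-0.645],"angular":[0,0,0],"fingers":0}]'
python3 -m jog '[{"dp":[0,0,0],"angular":[0,0,0],"fingers":-1},{"dp":[0,0,0],"angular":[0,0,0],"fingers":-1},{"dp":[0,0,0],"angular":[0,0,0],"fingers":-1},{"dp":[0,0,0],"angular":[0,0,0],"fingers":-1},{"dp":[0,0,0],"angular":[0,0,0],"fingers":-1},{"dp":[0,0,0],"angular":[0,0,0],"fingers":-1}]'
```

```text
time: 25.3
tool_pos: [642.7, 180.8, 254.7]
eef_rot: [0.0, 0.999, -0.052, -0.002]
force: [-0.3, -0.2, -0.2]
finger_gap: 46.3
gripper_force: 0.0
time: 25.8
tool_pos: [644.0, 182.1, 255.8]
eef_rot: [0.0, 0.999, -0.051, 0.0]
force: [0.2, -5.9, 3.2]
finger_gap: 13.6
gripper_force: 30.0
```

Gripped. I'll run the arc back toward shut.

```bash

python3 -m jog '[{"dp":[-0.08,0.008,0.05],"angular":[0,0,0],"fingers":-1},{"dp":[-0.186,0.018,0.104],"angular":[0,0,0],"fingers":-1},{"dp":[-0.285,0.027,0.135],"angular":[0,0,0],"fingers":-1},{"dp":[-0.387,0.037,0.152],"angular":[0,0,0],"fingers":-1},{"dp":[-0.491,0.047,0.152],"angular":[0,0,0],"fingers":-1},{"dp":[-0.594,0.057,0.137],"angular":[0,0,0],"fingers":-1},{"dp":[-0.693,0.066,0.107],"angular":[0,0,0],"fingers":-1}]'
python3 -m jog '[{"dp":[-0.094,0.009,-0.045],"angular":[0,0,0],"fingers":-1},{"dp":[-0.181,0.017,-0.105],"angular":[0,0,0],"fingers":-1},{"dp":[-0.258,0.025,-0.177],"angular":[0,0,0],"fingers":-1},{"dp":[-0.324,0.031,-0.26],"angular":[0,0,0],"fingers":-1},{"dp":[-0.378,0.036,-0.352],"angular":[0,0,0],"fingers":-1},{"dp":[-0.417,0.04,-0.45],"angular":[0,0,0],"fingers":-1},{"dp":[-0.437,0.042,-0.54],"angular":[0,0,0],"fingers":-1},{"dp":[-0.437,0.042,-0.54],"angular":[0,0,0],"fingers":-1}]'
python3 look.py 11 cover_handle
```

```text
time: 26.38
tool_pos: [505.1, 195.3, 276.9]
eef_rot: [0.0, 0.999, -0.051, 0.001]
force: [5.7, -3.8, -5.7]
finger_gap: 13.9
gripper_force: 30.0
time: 27.05
tool_pos: [416.8, 203.8, 167.6]
eef_rot: [0.001, 0.999, -0.05, -0.001]
force: [3.7, -5.3, -5.5]
finger_gap: 13.8
gripper_force: 30.0
cover_handle top 0.57 [248. 188.] [413.  202.2 188. ]
cover_handle side 0.94 [279. 149.] [412.3 197.1 188. ]
   tri [413.2 202.6 185.6] 2.6
{'time': 27.25, 'joint_positions': array([0.451, 0.16 , 2.012, 0.   , 0.973, 2.123]), 'tool_pos': array([416.898, 203.776, 167.888]), 'eef_rot': array([ 0.001,  0.999, -0.05 , -0.001]), 'force': array([ 2.469, -4.667, -5.293]), 'finger_gap': 13.659184202085175}
```

```bash

python3 -m jog '[{"dp":[0,0,0],"angular":[0,0,0],"fingers":0},{"dp":[0,0,0],"angular":[0,0,0],"fingers":0},{"dp":[0,0,0],"angular":[0,0,0],"fingers":0},{"dp":[0,0,0.15],"angular":[0,0,0],"fingers":0},{"dp":[0,0,0.3],"angular":[0,0,0],"fingers":0},{"dp":[0,0,0.3],"angular":[0,0,0],"fingers":-1},{"dp":[0,0,0.3],"angular":[0,0,0],"fingers":-1},{"dp":[0,0,0.3],"angular":[0,0,0],"fingers":-1}]'
python3 -m jog '[{"dp":[0,0,0],"angular":[0,0,0],"fingers":-1},{"dp":[0,0,0],"angular":[0,0,0],"fingers":-1},{"dp":[0,0,-0.06],"angular":[0,0,0],"fingers":-1},{"dp":[0,0,-0.08],"angular":[0,0,0],"fingers":-1},{"dp":[0,0,-0.1],"angular":[0,0,0],"fingers":-1},{"dp":[0,0,-0.11],"angular":[0,0,0],"fingers":-1},{"dp":[0,0,-0.11],"angular":[0,0,0],"fingers":-1}]'
python3 look.py 12 cover_handle funnel_mouth
```

```text
time: 27.92
tool_pos: [417.3, 204.6, 228.1]
eef_rot: [-0.0, 0.999, -0.051, -0.001]
force: [-0.3, 0.3, -1.0]
finger_gap: 28.2
gripper_force: 0.0
time: 28.5
tool_pos: [417.2, 204.4, 205.8]
eef_rot: [-0.0, 0.999, -0.051, -0.001]
force: [0.7, -0.8, -1.0]
finger_gap: 0.6
gripper_force: 0.0
cover_handle top 0.72 [266. 208.] [376.4 116.7 188. ]
cover_handle top 0.56 [247. 187.] [416.  206.3 188. ]
cover_handle side 0.77 [281. 151.] [419.3 182.7 188. ]
cover_handle side 0.68 [320. 277.] [ 484.1 -343.6  188. ]
   tri [422.  212.3 171.9] 7.8
funnel_mouth top 0.75 [261. 177.] [488.4 205.9 158. ]
funnel_mouth side 0.97 [300. 152.] [480.2 214.8 158. ]
   tri [479.9 199.1 169.3] 1.6
{'time': 28.8, 'joint_positions': array([0.451, 0.11 , 1.971, 0.001, 1.061, 2.123]), 'tool_pos': array([417.648, 204.651, 206.666]), 'eef_rot': array([-0.   ,  0.999, -0.051, -0.   ]), 'force': array([0.366, 0.203, 0.483]), 'finger_gap': 0.24973480222336955}
```

No contact yet at 206 mm, so the fin top (204 mm when shut) is no higher than that. I'll press down a little to be sure.

```bash

python3 -m jog '[{"dp":[0,0,-0.01],"angular":[0,0,0],"fingers":-1},{"dp":[0,0,-0.015],"angular":[0,0,0],"fingers":-1},{"dp":[0,0,-0.02],"angular":[0,0,0],"fingers":-1},{"dp":[0,0,-0.025],"angular":[0,0,0],"fingers":-1},{"dp":[0,0,-0.025],"angular":[0,0,0],"fingers":-1}]'
```

```text
time: 29.22
tool_pos: [417.8, 204.8, 203.8]
eef_rot: [-0.001, 0.999, -0.051, -0.0]
force: [-9.4, -3.3, 26.8]
finger_gap: 0.6
gripper_force: 13.7
```

Firm contact at 203.8 mm with 27 N shows the cover is shut. I'll retreat and check everything.

```bash

python3 -m jog '[{"dp":[0,0,0.2],"angular":[0,0,0],"fingers":-1},{"dp":[0,0,0.4],"angular":[0,0,0],"fingers":-1},{"dp":[-0.2,0,0.8],"angular":[0,0,0],"fingers":-1},{"dp":[-0.2,0,0.8],"angular":[0,0,0],"fingers":-1},{"dp":[-0.2,0,0.8],"angular":[0,0,0],"fingers":-1},{"dp":[-0.2,0,0.8],"angular":[0,0,0],"fingers":-1},{"dp":[-0.2,0,0.8],"angular":[0,0,0],"fingers":-1}]'
python3 look.py 13 cover_handle tray tray_grip tray_lip
python3 - <<'E'
import cv2,numpy as np
g=lambda n:cv2.imread(f'pics/{n}.png').astype(int)
a,b=g('s9'),g('s13');print('jar change',abs(a-b)[176:200,288:314].mean())
E
```

```text
time: 29.8
tool_pos: [377.5, 204.6, 361.0]
eef_rot: [-0.0, 0.999, -0.051, -0.0]
force: [0.4, 0.0, 0.8]
finger_gap: 0.3
gripper_force: 0.0
cover_handle top 0.92 [245. 188.] [410.  208.9 188. ]
cover_handle side 0.56 [276. 150.] [403.5 189.  188. ]
cover_handle side 0.5 [302. 193.] [467.8 -35.1 188. ]
   tri [407.5 207.6 181.5] 12.6
tray top 0.75 [432. 325.] [ 351.7 -414.5    2. ]
tray top 0.68 [375. 252.] [ 495.5 -183.7    2. ]
tray top 0.25 [375. 235.] [ 554.7 -157.6    2. ]
tray side 0.93 [272. 358.] [ 361.3 -423.1    2. ]
tray side 0.7 [318. 275.] [ 497.4 -174.4    2. ]
   tri [ 359.8 -414.4  -13.1] 2.1
   tri [ 494.6 -183.     8.6] 6.0
tray_grip top 0.84 [447. 336.] [ 309.  -456.8   70. ]
tray_grip top 0.7 [374. 253.] [ 452.6 -192.6   70. ]
tray_grip side 0.93 [248. 358.] [ 310.9 -462.1   70. ]
tray_grip side 0.55 [298. 266.] [ 442. -199.   70.]
   tri [ 310.9 -457.8   64.3] 1.8
   tri [ 445.8 -196.2   72.6] 10.7
tray_lip top 0.81 [376. 232.] [ 564.8 -154.     5. ]
tray_lip top 0.77 [421. 307.] [ 388. -370.    5.]
tray_lip side 0.95 [336. 265.] [ 553.5 -145.3    5. ]
   tri [ 552.6 -157.9   20.8] 3.5
{'time': 30.3, 'joint_positions': array([ 0.492, -0.084,  1.822,  0.001,  1.406,  2.164]), 'tool_pos': array([377.517, 204.526, 361.004]), 'eef_rot': array([-0.   ,  0.999, -0.051, -0.001]), 'force': array([-0.057,  0.151, -0.533]), 'finger_gap': 0.300558121376569}
jar change 2.4594017094017095
```

```bash
python3 -c "
from rig import manip
print(manip.job_done())"
```

```text
the job is handed in; nothing more can be done
None
```

I handed the job in at about 30 s: by my own checks the nuts are in the jar (the tray's weight fell by about five nuts' worth and the tray and funnel looked empty, but I couldn't count all five), the empty tray stands near the mat's centre and the cover is shut; I did not re-check the tape measure, carton or adapter, and no verdict came back.

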